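# Pack up the low pad of a pipe-levelling jig

### The job

The jig's bare steel pad stands 42 mm lower than the steel-capped blue rest beside it. Pack the pad up level with the rest by stacking the right spacers centred on the pad, flat and with their long sides running along the jig (from pad to rest); the three spacers are 12 mm (brass), 20 mm (dark steel) and 30 mm (bright aluminium) thick. Let go of the stack and leave the spacer you do not need where it lies.

Things in the scene. Friction and masses are not known exactly. Their poses are not given: they have to be found in the camera images.
- pad (a point): centre of the top of the fixed jig's low bare steel pad, 84 mm square, 20 mm above the bench; z up. x runs along the jig's blue base (200 x 100 mm, from x -55 to 145 mm) to the tall rest: blue block with steel cap, 70 x 70 mm, x 60 to 130 mm, top 42 mm above this point, with two dark pins 12 mm high at y +-27 mm. Nothing stands at the pad's y sides.
- thin_spacer: brass rounded-edge metal plate 64 mm long (its x axis), 44 mm wide (y) and 12 mm thick (z up), with two black dots on its top face; 0.2 to 0.4 kg. Origin at the centre of its underside. Lies flat and loose on the bench.
- middle_spacer: dark steel (near black) rounded-edge metal plate 64 mm long (its x axis), 44 mm wide (y) and 20 mm thick (z up), with two black dots on its top face; 0.3 to 0.6 kg. Origin at the centre of its underside. Lies flat and loose on the bench.
- thick_spacer: bright aluminium (silvery white) rounded-edge metal plate 64 mm long (its x axis), 44 mm wide (y) and 30 mm thick (z up), with two black dots on its top face; 0.15 to 0.35 kg. Origin at the centre of its underside. Lies flat and loose on the bench.
Mind the look-alikes: they are no part of the job. There is more than one size of the thick_spacer; the one meant has the size given above.

How it is judged:
At the end, for the whole second after the job is handed in: The 12 and 30 mm spacers lie at rest stacked flat on the pad in either order (heights within 5 mm, tilt under 0.1 rad), each centred within 16 mm and lengthways along the jig within 0.26 rad; the 20 mm spacer is within 30 mm of its start (horizontal distance between each of thin_spacer, thick_spacer and pad below 0.016 m and angle between each of thin_spacer, thick_spacer's own z axis and vertical below 0.1 rad and angle between the x axis of each of thin_spacer, thick_spacer and the x axis of pad, either way round below 0.26 rad and linear speed of each of thin_spacer, thick_spacer below 0.02 m/s and ((z of thin_spacer in the frame of pad between -0.005 and 0.005 m and z of thick_spacer in the frame of pad between 0.007 and 0.017 m) or (z of thick_spacer in the frame of pad between -0.005 and 0.005 m and z of thin_spacer in the frame of pad between 0.025 and 0.035 m)) and distance of middle_spacer from where it was at the start of the episode below 0.03 m); the robot touches nothing.
It also fails if it takes over 64 s, if anything falls off the work surface, if the arm or the gripper's body presses on something with over 40 N, if the wrist force passes 120 N, or if a joint passes its speed limit or range.

### The arm

A 6-joint arm with a two-finger parallel gripper is mounted at the origin on the work surface. World frame = base frame: x ahead of the robot, y to its left, z up, the work surface at z = 0. Lengths are in m, angles in rad, forces in N, time in s.
With the tool pointing down it reaches from about 0.25 to 0.775 m from the base axis. Payload 4 kg.
Tool frame: the origin (TCP) lies on the centre line of the jaws, within the pads' length; the fingertips stand 25 mm ahead of it and the grasp point (between the pads) lies 6 mm ahead of it; z points along the fingers, y is the line along which they close (so a half turn about z gives the same grasp; the last joint's range is limited). The gripper opens to 94 mm and grips with 3 to 60 N. Pads are 16 mm wide; open, the fingers measure 119 mm over their backs; the gripper's body (75 mm by 177 mm) begins 78 mm behind the grasp point.
Start: joints at [-1.217, 0.087, 1.371, -0, 1.684, -0.103], TCP at [0.243, -0.494, 0.231] pointing down, gripper open.
Joint ranges: [-3.1, 3.1], [-0.76, 2.03], [0.27, 2.55], [-1.08, 4.22], [0.17, 2.65], [-2.57, 2.57]. Speed limits (rad/s): [2.79, 2.79, 3.14, 3.14, 3.14, 3.14].

### API

Orientations are given as [roll, pitch, yaw] about the fixed x, y, z axes, in that order (R = Rz(yaw) Ry(pitch) Rx(roll)).
In Python, from bench import robot, imaging gives the robot as it stands. The module is installed in compiled form; this text tells all that it offers.
- The arm moves only by the tool drive_tool, never from a script. Its argument "series" is a list of rows, each a list of 3 entries, a list of its own where there are three numbers: the finger opening in m, from 0 to 0.094, then the shift along the tool's x, y, z in m, then the turn, a rotation vector about the tool's x, y, z in rad. A call has 1 to 5 rows; each row is the pose to reach, as a shift and turn from the pose commanded when the call began, along the tool's axes at that moment; what a row does not reach only later rows make up. A row lasts 1/8 s, in which the tool goes at most 62.5 mm and 10.7 degrees, less where a joint would pass 70% of its speed; a pose out of reach is approached as far as the arm can. A call with a gripper value outside its range is refused whole. The fingers move at their own pace and stop on an object; the grip force is fixed at half the most. Time passes only in rows, so rows that repeat a pose let the fingers close. It gives the time, the measured TCP pose, the force, the opening and the grip force at its end, in the units of the state.
- robot.get_obs(): the state, without advancing time (a new reading comes with each control period).
- imaging.snapshot(name): name is "side" or "top"; returns the picture (480x640x3 uint8, red, green, blue); there is no depth.
- imaging.get_calibration(name): a dict with "intrinsics" (3x3 intrinsics, pixels), "position" and "rotation" of the camera in the world. Camera axes: x right, y up, looking along -z (the intrinsics and any distortion apply to the point x, -y, -z); pixel columns grow to the right and rows downward; lengths in m; the calibration is good to about 2 mm. A picture is of the moment at which its call begins. get_calibration takes no time and is no camera call.
- robot.close_job(): hands the job in; it is judged then, once.
The state is a dict: "time": time; "joint_positions": joint angles; "qvel": joint speeds; "joint_torque": joint torques, N m; "tool_pos": TCP position; "ee_rot": TCP orientation; "wrist_force": force on the tool from outside, world axes, zero at the start; "wrist_torque": the same for the moment, N m; "width": finger opening in m; "finger_force": force on a finger pad.
Only numpy, scipy, OpenCV 4.12 (cv2) and the standard library are available. Lean on these libraries where they do the work, as an engineer would, in place of code of your own. Each camera call takes 0.05 s, during which the arm holds its last target. There are 200 camera calls.

## Working session

There is one attempt and no reset: what is moved stays moved. The work goes in short steps, Python scripts to look and compute and a tool call to move; the robot and the scene stay as the last step left them, time stands still between calls to the robot, and variables do not carry over. Pictures are saved under pics/ and viewed, at most 10 in all, crops included, and the job is handed in when it is done.

Besides the shell and the picture viewer there is one more tool, called after "Call:" as name([rows], argument=value, ...), one row to a line, values as JSON. drive_tool: Moves the arm, as the interface text tells. Its arguments: {"type":"object","properties":{"series":{"type":"array"}},"required":["series"]}

```bash
mkdir -p pics
cat > h.py <<'E'
import numpy as np,cv2
from bench import robot,imaging
def ray(n,u,v):
    c=imaging.get_calibration(n);K=np.array(c["intrinsics"]);d=np.linalg.solve(K,[u,v,1.]);d=d*[1,-1,-1]
    return np.array(c["position"]),np.array(c["rotation"])@d
def at(n,u,v,z):
    p,d=ray(n,u,v);return p+d*(z-p[2])/d[2]
E
python3 - <<'E'
from h import *
for n in("top","side"):
    cv2.imwrite(f"pics/{n}0.png",imaging.snapshot(n)[:,:,::-1]);c=imaging.get_calibration(n);print(n,c)
print(robot.get_obs())
E
```

```text
top {'intrinsics': array([[510.46409424,   0.        , 313.23469198],
       [  0.        , 510.46409424, 233.98878327],
       [  0.        ,   0.        ,   1.        ]]), 'position': array([ 0.49209697, -0.06140555,  0.8815253 ]), 'rotation': array([ 9.43472586e-02, -1.49075736e-03, -1.56117827e+00])}
side {'intrinsics': array([[464.99914088,   0.        , 321.4685903 ],
       [  0.        , 464.99914088, 237.27698602],
       [  0.        ,   0.        ,   1.        ]]), 'position': array([0.36913037, 0.54140843, 0.65900937]), 'rotation': array([ 0.79122733, -0.00863406, -2.82172959])}
{'time': 0.1, 'joint_positions': array([-1.21712333e+00,  8.79018605e-02,  1.37208439e+00,  3.05310509e-05,
        1.68362432e+00, -1.03099054e-01]), 'qvel': array([-0.00041516, -0.00093422, -0.00343903,  0.0015609 , -0.00032677,
       -0.00038939]), 'joint_torque': array([ 2.43407565e-03, -3.41255128e+01, -3.03299546e+01,  7.18633784e-02,
        3.04032303e-02, -1.09226410e-04]), 'tool_pos': array([ 0.24242927, -0.49319119,  0.22941934]), 'ee_rot': array([-3.13958858e+00, -2.37858893e-04,  4.56775222e-01]), 'wrist_force': array([ 0.37173028, -0.47748283, -0.14250822]), 'wrist_torque': array([ 0.01917185,  0.00977755, -0.02629087]), 'finger_force': 0.0, 'width': 0.09374371783137754}
```

View pics/top0.png

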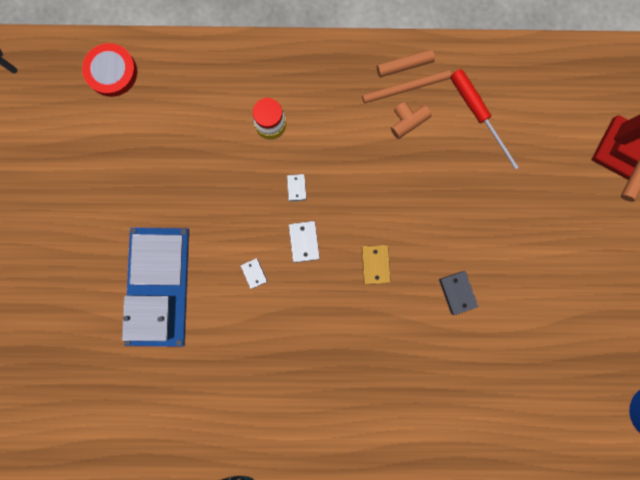

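View pics/side0.png

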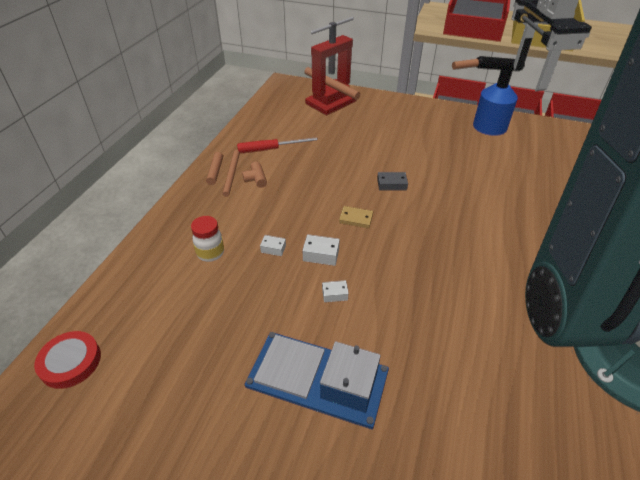

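The top view shows three silvery plates, at (304,241), (297,187) and (254,273). It also shows brass at (376,264), dark steel at (459,293) and the pad at (157,260), with the rest at (147,318). Candidates for the thick spacer are those three silver plates. The large one at (304,241) fits best, so I'll check sizes and a close crop.

```bash
sed -i 's/^def ray/from scipy.spatial.transform import Rotation as Ro\ndef ray/; s/np.array(c\["rotation"\])@d/Ro.from_euler("xyz",c["rotation"]).apply(d)/' h.py
cat >> h.py <<'E'
def blob(im,u,v,kind,r=45):
    """min-area rect of the colour blob nearest (u,v); returns box corners (px)"""
    hsv=cv2.cvtColor(im,cv2.COLOR_RGB2HSV);H,S,V=cv2.split(hsv)
    m={"silver":(S<50)&(V>150),"brass":(H>17)&(H<30)&(S>120)&(V>130),"blue":(H>100)&(H<125)&(S>120),"dark":(V<100)&(S<90)}[kind].astype(np.uint8)
    w=np.zeros_like(m);w[max(0,v-r):v+r,max(0,u-r):u+r]=1
    cs,_=cv2.findContours(cv2.morphologyEx(m*w,cv2.MORPH_CLOSE,np.ones((5,5))),cv2.RETR_EXTERNAL,cv2.CHAIN_APPROX_NONE)
    c=max(cs,key=cv2.contourArea);return cv2.boxPoints(cv2.minAreaRect(c)),cv2.contourArea(c)
def rect(n,im,u,v,kind,z,r=45):
    b,a=blob(im,u,v,kind,r);P=np.array([at(n,*p,z)[:2] for p in b])
    e1=P[1]-P[0];e2=P[2]-P[1];L=max(e1,e2,key=np.linalg.norm)
    return P.mean(0).round(4),np.sort([np.linalg.norm(e1),np.linalg.norm(e2)]).round(4),round(float(np.degrees(np.arctan2(L[1],L[0]))%180),1)
E
python3 - <<'E'
from h import *
im=imaging.snapshot("top")
for nm,u,v,k,z,r in [("big",304,241,"silver",.03,28),("s1",297,187,"silver",.03,22),("s2",254,273,"silver",.03,22),("brass",376,264,"brass",.012,30),("dark",459,293,"dark",.02,30),("pad",157,260,"silver",.02,33),("cap",147,318,"silver",.062,28),("base",157,288,"blue",.01,75)]:
    print(nm,*rect("top",im,u,v,k,z,r))
s=imaging.snapshot("side")
for nm,u,v,k,z,r in [("big",321,249,"silver",.03,25),("brass",356,216,"brass",.012,30),("pad",290,366,"silver",.02,38)]:
    print("side",nm,*rect("side",s,u,v,k,z,r))
print(at("side",290,366,.02))
a=cv2.resize(im[160:360,110:510],(800,400),interpolation=cv2.INTER_CUBIC)
cv2.imwrite("pics/crop1.png",a[:,:,::-1])
E
```

```text
big [ 0.5605 -0.0458] [0.0441 0.0646] 7.6
s1 [ 0.6525 -0.0319] [0.03  0.043] 5.3
s2 [0.5062 0.0372] [0.0296 0.0431] 24.3
brass [ 0.524  -0.1685] [0.0444 0.0638] 3.3
dark [ 0.4773 -0.3052] [0.0456 0.0634] 17.6
pad [0.5287 0.2036] [0.0838 0.0846] 0.1
cap [0.4333 0.2046] [0.0691 0.0717] 90.5
base [0.483  0.2037] [0.1003 0.199 ] 0.3
side big [ 0.56   -0.0459] [0.0463 0.0661] 7.3
side brass [ 0.5226 -0.1655] [0.0538 0.0653] 177.6
side pad [0.5287 0.2031] [0.0858 0.0924] 177.7
[0.52477083 0.20673436 0.02      ]
```

View pics/crop1.png

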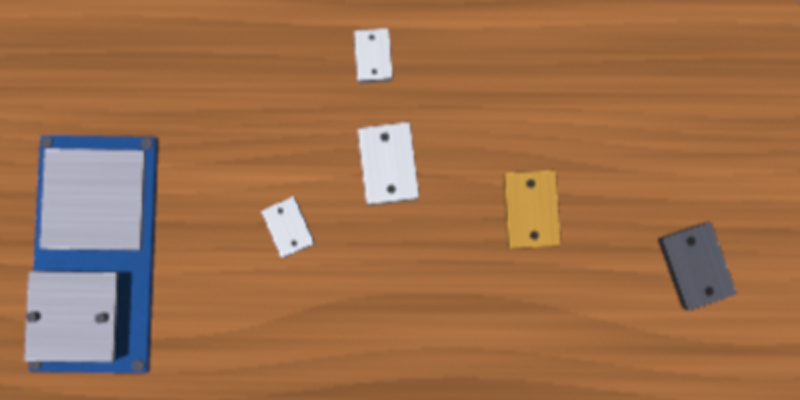

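The (304,241) plate measures 64 x 44 mm, and the other two are 43 x 30 mm decoys, so it is the thick spacer. Thick goes first, at (0.5605,-0.046) with yaw 7.5°. The pad is at (0.529,0.204) with the jig along -x.

Call:
drive_tool([
  [0.094,[0.483,-0.262,0.13],[0,0,0.326]],
  [0.094,[0.483,-0.262,0.13],[0,0,0.326]],
  [0.094,[0.483,-0.262,0.13],[0,0,0.326]],
  [0.094,[0.483,-0.262,0.13],[0,0,0.326]],
  [0.094,[0.483,-0.262,0.13],[0,0,0.326]],
])

```text
time: 0.82
tool_pos: [0.4182, -0.2456, 0.1586]
ee_rot: [3.141, -0.0, 0.13]
wrist_force: [1.6, -0.3, -0.7]
width: 0.0937
finger_force: 0.0
```

```bash
cat >> h.py <<'E'
def go(x,y,z,deg):
    o=robot.get_obs();R=Ro.from_euler("xyz",o["ee_rot"]);G=Ro.from_euler("xyz",[np.pi,0,np.radians(deg)])
    print("t",round(o["time"],2),"pos",o["tool_pos"].round(4),"rpy",np.degrees(o["ee_rot"]).round(1),"F",o["wrist_force"].round(1),"w",round(o["width"],4),"ff",round(o["finger_force"],1))
    print("shift",R.inv().apply(np.array([x,y,z])-o["tool_pos"]).round(4),"turn",(R.inv()*G).as_rotvec().round(3))
E
python3 -c "
from h import *
go(.5605,-.046,.1,7.5)"
```

```text
t 0.82 pos [ 0.4182 -0.2456  0.1586] rpy [180.   -0.    7.5] F [ 1.6 -0.3 -0.7] w 0.0937 ff 0.0
shift [ 0.1671 -0.1794  0.0586] turn [ 0. -0. -0.]
```

Call:
drive_tool([
  [0.094,[0.167,-0.179,0.058],[0,0,0]],
  [0.094,[0.167,-0.179,0.058],[0,0,0]],
  [0.094,[0.167,-0.179,0.058],[0,0,0]],
  [0.094,[0.167,-0.179,0.058],[0,0,0]],
  [0.094,[0.167,-0.179,0.058],[0,0,0]],
])

```text
time: 1.45
tool_pos: [0.5599, -0.0444, 0.0989]
ee_rot: [-3.14, 0.003, 0.137]
wrist_force: [-0.6, -0.3, -0.1]
width: 0.0941
finger_force: 0.0
```

```bash
python3 -c "
from h import *
go(.5605,-.046,.028,7.5)
cv2.imwrite('pics/a.png',imaging.snapshot('side')[100:400,150:550,::-1])"
```

```text
t 1.45 pos [ 0.5599 -0.0444  0.0989] rpy [-179.9    0.2    7.8] F [-0.6 -0.3 -0.1] w 0.0941 ff 0.0
shift [0.0006 0.0018 0.0709] turn [-0.002  0.003  0.006]
```

View pics/a.png

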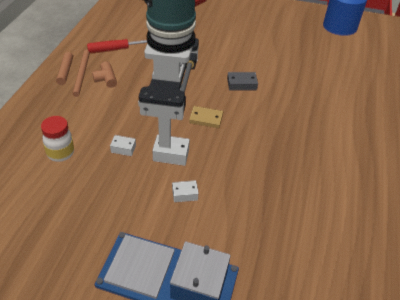

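The gripper (crop around (165,140)) stands over the thick spacer at (171,149), and its fingers line up with the spacer's width. Next I descend and close.

Call:
drive_tool([
  [0.094,[0.0,0.001,0.04],[0,0,0]],
  [0.094,[0.0,0.001,0.071],[0,0,0]],
  [0.094,[0.0,0.001,0.071],[0,0,0]],
  [0.03,[0.0,0.001,0.071],[0,0,0]],
  [0.03,[0.0,0.001,0.071],[0,0,0]],
])

```text
time: 2.12
tool_pos: [0.5607, -0.0498, 0.032]
ee_rot: [3.14, -0.003, 0.13]
wrist_force: [-0.1, -0.2, -0.7]
width: 0.0774
finger_force: 0.0
```

Call:
drive_tool([
  [0.03,[0,0,0],[0,0,0]],
  [0.03,[0,0,0],[0,0,0]],
  [0.03,[0,0,0],[0,0,0]],
  [0.03,[0,0,0],[0,0,0]],
])

```text
time: 2.62
tool_pos: [0.5598, -0.0484, 0.0302]
ee_rot: [-3.141, -0.0, 0.131]
wrist_force: [-0.7, 1.9, 2.0]
width: 0.0439
finger_force: 30.0
```

Gripped at 44 mm wide with 30 N. Lifting first, then moving over the pad.

Call:
drive_tool([
  [0.03,[0,0,-0.05],[0,0,0]],
  [0.03,[0,0,-0.09],[0,0,0]],
  [0.03,[0,0,-0.09],[0,0,0]],
])

```text
time: 3.0
tool_pos: [0.5622, -0.0496, 0.1237]
ee_rot: [3.139, -0.007, 0.131]
wrist_force: [-0.3, -0.4, -1.9]
width: 0.0441
finger_force: 30.0
```

```bash
python3 -c "
from h import *
go(.529,.204,.11,0)"
```

```text
t 3.0 pos [ 0.5622 -0.0496  0.1237] rpy [179.8  -0.4   7.5] F [-0.3 -0.4 -1.9] w 0.0441 ff 30.0
shift [ 1.000e-04 -2.558e-01  1.290e-02] turn [ 0.003 -0.008  0.131]
```

Call:
drive_tool([
  [0.03,[0,-0.256,0.01],[0,0,0.131]],
  [0.03,[0,-0.256,0.01],[0,0,0.131]],
  [0.03,[0,-0.256,0.01],[0,0,0.131]],
  [0.03,[0,-0.256,0.01],[0,0,0.131]],
  [0.03,[0,-0.256,0.01],[0,0,0.131]],
])

```text
time: 3.62
tool_pos: [0.5236, 0.2081, 0.1066]
ee_rot: [3.141, 0.005, 0.006]
wrist_force: [0.3, -0.6, -2.8]
width: 0.044
finger_force: 30.0
```

Call:
drive_tool([
  [0.03,[0,0,0.0],[0,0,0]],
  [0.03,[0,0,0.0],[0,0,0]],
])

```text
time: 3.88
tool_pos: [0.5263, 0.2032, 0.109]
ee_rot: [3.14, 0.002, -0.002]
wrist_force: [0.4, 0.8, -1.5]
width: 0.0438
finger_force: 30.0
```

```bash
python3 -c "
from h import *
go(.529,.204,.051,0)
a=imaging.snapshot('side')[270:430,220:420,::-1]
cv2.imwrite('pics/b.png',cv2.resize(a,None,fx=3,fy=3))"
```

```text
t 3.88 pos [0.5263 0.2032 0.109 ] rpy [ 1.799e+02  1.000e-01 -1.000e-01] F [ 0.4  0.8 -1.5] w 0.0438 ff 30.0
shift [ 0.0028 -0.0009  0.058 ] turn [ 0.001  0.002 -0.002]
```

View pics/b.png

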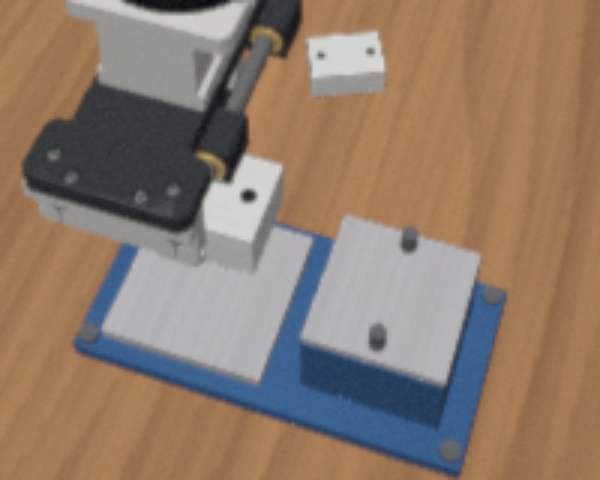

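The thick spacer, at (245,210) in the crop, is held level over the pad with its length along the jig. Lowering it now.

Call:
drive_tool([
  [0.03,[0.002,-0.001,0.03],[0,0,0]],
  [0.03,[0.002,-0.001,0.05],[0,0,0]],
  [0.03,[0.002,-0.001,0.056],[0,0,0]],
  [0.03,[0.002,-0.001,0.057],[0,0,0]],
  [0.03,[0.002,-0.001,0.057],[0,0,0]],
])

```text
time: 4.55
tool_pos: [0.5293, 0.2056, 0.0542]
ee_rot: [-3.141, -0.002, -0.001]
wrist_force: [0.3, -0.2, -2.7]
width: 0.0437
finger_force: 30.0
```

Call:
drive_tool([
  [0.03,[0,0,0.001],[0,0,0]],
  [0.03,[0,0,0.002],[0,0,0]],
  [0.03,[0,0,0.002],[0,0,0]],
])

```text
time: 4.92
tool_pos: [0.5284, 0.2059, 0.0511]
ee_rot: [3.142, -0.0, -0.0]
wrist_force: [-0.5, -0.3, -2.4]
width: 0.044
finger_force: 30.0
```

Call:
drive_tool([
  [0.03,[0,0,0.001],[0,0,0]],
  [0.03,[0,0,0.002],[0,0,0]],
  [0.03,[0,0,0.002],[0,0,0]],
])

```text
time: 5.3
tool_pos: [0.5286, 0.2059, 0.0502]
ee_rot: [-3.141, -0.001, -0.0]
wrist_force: [-2.7, -0.2, 5.5]
width: 0.0442
finger_force: 30.0
```

Contact, with force up from -2.4 to +5.5 N. Releasing slowly and rising.

Call:
drive_tool([
  [0.07,[0,0,-0.001],[0,0,0]],
  [0.07,[0,0,-0.001],[0,0,0]],
  [0.07,[0,0,-0.001],[0,0,0]],
  [0.07,[0,0,-0.001],[0,0,0]],
  [0.07,[0,0,-0.001],[0,0,0]],
])

```text
time: 5.92
tool_pos: [0.5284, 0.2058, 0.0499]
ee_rot: [3.141, 0.0, -0.0]
wrist_force: [0.1, -0.3, 0.3]
width: 0.0698
finger_force: 0.0
```

Call:
drive_tool([
  [0.07,[0,0,-0.03],[0,0,0]],
  [0.094,[0,0,-0.08],[0,0,0]],
  [0.094,[0,0,-0.1],[0,0,0]],
  [0.094,[0,0,-0.1],[0,0,0]],
])

```text
time: 6.42
tool_pos: [0.5297, 0.2062, 0.1524]
ee_rot: [-3.14, -0.005, -0.0]
wrist_force: [0.0, -0.7, -0.2]
width: 0.0933
finger_force: 0.0
```

```bash
python3 -c "
from h import *
go(.5235,-.168,.1,3)"
```

```text
t 6.42 pos [0.5297 0.2062 0.1524] rpy [-179.9   -0.3   -0. ] F [ 0.  -0.7 -0.2] w 0.0933 ff 0.0
shift [-0.0064  0.3742  0.0519] turn [-0.001 -0.005 -0.053]
```

Call:
drive_tool([
  [0.094,[-0.006,0.374,0.03],[0,0,-0.053]],
  [0.094,[-0.006,0.374,0.03],[0,0,-0.053]],
  [0.094,[-0.006,0.374,0.03],[0,0,-0.053]],
  [0.094,[-0.006,0.374,0.03],[0,0,-0.053]],
  [0.094,[-0.006,0.374,0.03],[0,0,-0.053]],
])

```text
time: 7.05
tool_pos: [0.522, -0.1073, 0.1228]
ee_rot: [-3.141, 0.003, 0.053]
wrist_force: [0.8, -0.4, 0.3]
width: 0.094
finger_force: 0.0
```

```bash
python3 -c "
from h import *
go(.5235,-.168,.1,3)
im=imaging.snapshot('top')
print(rect('top',im,157,260,'silver',.02,33))
a=im[200:360,100:260,::-1]
cv2.imwrite('pics/c.png',cv2.resize(a,None,fx=3.5,fy=3.5))"
```

```text
t 7.05 pos [ 0.522  -0.1073  0.1228] rpy [-179.9    0.2    3. ] F [ 0.8 -0.4  0.3] w 0.094 ff 0.0
shift [-0.0016  0.0608  0.0228] turn [-0.001  0.003  0.001]
(array([0.5288, 0.2036]), array([0.0833, 0.0846]), 88.9)
```

View pics/c.png

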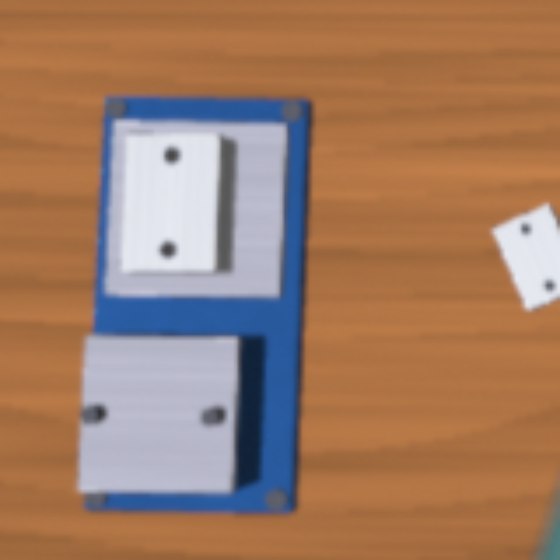

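The thick spacer lies flat on the pad, lengthways along the jig, with its dots at crop (172,155) and (167,250). Next I work out its exact centre and finish the approach to the brass.

```bash
python3 -c "
from h import *
print(at('top',100+169.7/3.5-.4,200+202.5/3.5-.4,.05), at('top',100+169.7/3.5-.4,200+202.5/3.5-.4,.055))
im=imaging.snapshot('top');b=im[220:300,340:420]"
```

```text
[0.52978267 0.20665284 0.05      ] [0.52955606 0.205041   0.055     ]
```

Call:
drive_tool([
  [0.094,[-0.001,0.06,0.022],[0,0,0]],
  [0.094,[-0.001,0.06,0.022],[0,0,0]],
  [0.094,[-0.001,0.06,0.022],[0,0,0]],
])

```text
time: 7.52
tool_pos: [0.5249, -0.1646, 0.1018]
ee_rot: [-3.14, 0.002, 0.053]
wrist_force: [-0.1, -0.5, -0.5]
width: 0.0939
finger_force: 0.0
```

```bash
python3 -c "
from h import *
go(.524,-.168,.027,3)"
```

```text
t 7.53 pos [ 0.5249 -0.1646  0.1018] rpy [-1.799e+02  1.000e-01  3.000e+00] F [-0.1 -0.5 -0.5] w 0.0939 ff 0.0
shift [-0.0009  0.0035  0.0748] turn [-0.002  0.002  0.   ]
```

The thick spacer is about 3 mm off centre, which is fine. Grasping the brass.

Call:
drive_tool([
  [0.094,[-0.001,0.002,0.045],[0,0,0]],
  [0.094,[-0.001,0.002,0.07],[0,0,0]],
  [0.094,[-0.001,0.002,0.073],[0,0,0]],
  [0.094,[-0.001,0.002,0.073],[0,0,0]],
  [0.094,[-0.001,0.002,0.073],[0,0,0]],
])

```text
time: 8.15
tool_pos: [0.5259, -0.1677, 0.032]
ee_rot: [3.14, -0.003, 0.054]
wrist_force: [-0.3, 0.3, 1.4]
width: 0.094
finger_force: 0.0
```

Call:
drive_tool([
  [0.03,[0,0,0],[0,0,0]],
  [0.03,[0,0,0],[0,0,0]],
  [0.03,[0,0,0],[0,0,0]],
  [0.03,[0,0,0],[0,0,0]],
  [0.03,[0,0,0],[0,0,0]],
])

```text
time: 8.78
tool_pos: [0.5245, -0.1677, 0.03]
ee_rot: [-3.142, 0.0, 0.053]
wrist_force: [0.2, -0.3, 0.4]
width: 0.0477
finger_force: 0.0
```

Call:
drive_tool([
  [0.056,[0,0,0.002],[0,0,0]],
  [0.056,[0,0,0.002],[0,0,0]],
  [0.03,[0,0,0.002],[0,0,0]],
  [0.03,[0,0,0.002],[0,0,0]],
  [0.03,[0,0,0.002],[0,0,0]],
])

```text
time: 9.4
tool_pos: [0.5246, -0.1679, 0.028]
ee_rot: [3.141, -0.0, 0.053]
wrist_force: [-0.0, -0.2, -1.4]
width: 0.0437
finger_force: 30.0
```

Call:
drive_tool([
  [0.03,[0,0,0],[0,0,0]],
  [0.03,[0,0,0],[0,0,0]],
])

```text
time: 9.65
tool_pos: [0.5246, -0.1679, 0.028]
ee_rot: [3.141, -0.0, 0.053]
wrist_force: [-0.2, -2.4, -0.8]
width: 0.0437
finger_force: 30.0
```

Call:
drive_tool([
  [0.03,[0,0,-0.05],[0,0,0]],
  [0.03,[0,0,-0.1],[0,0,0]],
  [0.03,[0,0,-0.11],[0,0,0]],
  [0.03,[0,0,-0.11],[0,0,0]],
])

```text
time: 10.15
tool_pos: [0.5242, -0.1674, 0.1371]
ee_rot: [-3.141, 0.001, 0.053]
wrist_force: [-0.2, 0.8, -2.9]
width: 0.0434
finger_force: 30.0
```

```bash
python3 -c "
from h import *
go(.529,.204,.13,0)"
```

```text
t 10.15 pos [ 0.5242 -0.1674  0.1371] rpy [-180.    0.    3.] F [-0.2  0.8 -2.9] w 0.0434 ff 30.0
shift [ 0.0244 -0.3706  0.0073] turn [-0.001  0.001  0.053]
```

Call:
drive_tool([
  [0.03,[0.024,-0.37,0.0],[0,0,0.053]],
  [0.03,[0.024,-0.37,0.0],[0,0,0.053]],
  [0.03,[0.024,-0.37,0.0],[0,0,0.053]],
  [0.03,[0.024,-0.37,0.0],[0,0,0.053]],
  [0.03,[0.024,-0.37,0.0],[0,0,0.053]],
])

```text
time: 10.78
tool_pos: [0.5261, 0.1464, 0.134]
ee_rot: [3.14, 0.006, -0.0]
wrist_force: [1.6, 0.2, -1.9]
width: 0.0438
finger_force: 30.0
```

```bash
python3 -c "
from h import *
go(.529,.2045,.13,0)"
```

```text
t 10.78 pos [0.5261 0.1464 0.134 ] rpy [179.9   0.4  -0. ] F [ 1.6  0.2 -1.9] w 0.0438 ff 30.0
shift [ 0.0029 -0.0581  0.0039] turn [ 0.001  0.006 -0.   ]
```

Call:
drive_tool([
  [0.03,[0.001,-0.058,0.0],[0,0,0]],
  [0.03,[0.001,-0.058,0.0],[0,0,0]],
  [0.03,[0.001,-0.058,0.0],[0,0,0]],
  [0.03,[0.001,-0.058,0.0],[0,0,0]],
])

```text
time: 11.28
tool_pos: [0.5288, 0.2013, 0.1365]
ee_rot: [3.14, 0.003, -0.002]
wrist_force: [-0.5, 1.0, -3.6]
width: 0.0436
finger_force: 30.0
```

```bash
python3 -c "
from h import *
go(.529,.2045,.08,0)
a=imaging.snapshot('side')[250:430,200:420,::-1]
cv2.imwrite('pics/d.png',cv2.resize(a,None,fx=3,fy=3))"
```

```text
t 11.28 pos [0.5288 0.2013 0.1365] rpy [ 1.799e+02  2.000e-01 -1.000e-01] F [-0.5  1.  -3.6] w 0.0436 ff 30.0
shift [ 0.0003 -0.0033  0.0565] turn [ 0.001  0.003 -0.002]
```

View pics/d.png

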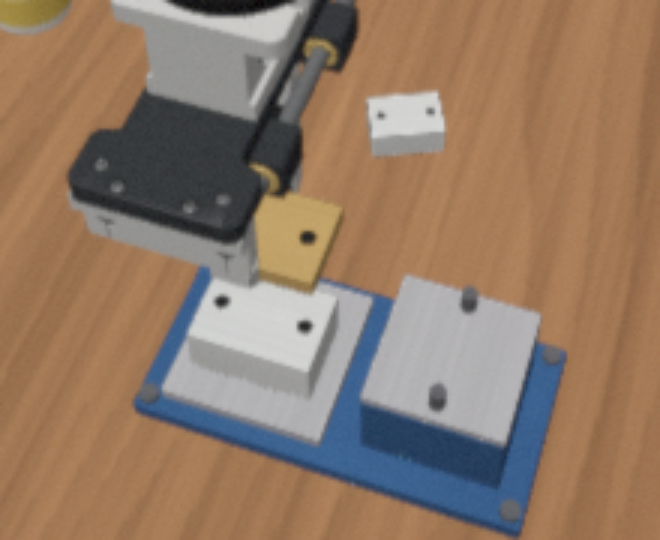

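The brass at (300,240) is held level above the thick spacer at (263,325) and well aligned. Lowering.

Call:
drive_tool([
  [0.03,[0,-0.001,0.03],[0,0,0]],
  [0.03,[0,-0.001,0.048],[0,0,0]],
  [0.03,[0,-0.001,0.055],[0,0,0]],
  [0.03,[0,-0.001,0.056],[0,0,0]],
  [0.03,[0,-0.001,0.056],[0,0,0]],
])

```text
time: 11.95
tool_pos: [0.53, 0.2039, 0.083]
ee_rot: [-3.141, -0.002, -0.0]
wrist_force: [0.0, -0.2, -2.3]
width: 0.0434
finger_force: 30.0
```

Call:
drive_tool([
  [0.03,[0,0,0.001],[0,0,0]],
  [0.03,[0,0,0.002],[0,0,0]],
  [0.03,[0,0,0.002],[0,0,0]],
])

```text
time: 12.32
tool_pos: [0.5293, 0.2038, 0.0801]
ee_rot: [3.142, -0.0, -0.0]
wrist_force: [0.1, -0.3, -4.1]
width: 0.0435
finger_force: 30.0
```

Call:
drive_tool([
  [0.03,[0,0,0.001],[0,0,0]],
  [0.03,[0,0,0.002],[0,0,0]],
  [0.03,[0,0,0.002],[0,0,0]],
])

```text
time: 12.7
tool_pos: [0.5294, 0.2038, 0.078]
ee_rot: [3.142, -0.0, -0.0]
wrist_force: [0.1, -1.0, -2.4]
width: 0.0436
finger_force: 30.0
```

Call:
drive_tool([
  [0.03,[0,0,0.001],[0,0,0]],
  [0.03,[0,0,0.001],[0,0,0]],
  [0.03,[0,0,0.001],[0,0,0]],
])

```text
time: 13.08
tool_pos: [0.5294, 0.2038, 0.078]
ee_rot: [3.142, -0.0, -0.0]
wrist_force: [-3.4, -1.1, 5.4]
width: 0.0436
finger_force: 30.0
```

Contact. Releasing and lifting away.

Call:
drive_tool([
  [0.07,[0,0,-0.001],[0,0,0]],
  [0.07,[0,0,-0.001],[0,0,0]],
  [0.07,[0,0,-0.001],[0,0,0]],
  [0.07,[0,0,-0.001],[0,0,0]],
  [0.07,[0,0,-0.001],[0,0,0]],
])

```text
time: 13.7
tool_pos: [0.5294, 0.2038, 0.0779]
ee_rot: [3.141, 0.0, -0.0]
wrist_force: [-0.2, -0.1, 0.1]
width: 0.07
finger_force: 0.0
```

Call:
drive_tool([
  [0.07,[0,0,-0.03],[0,0,0]],
  [0.094,[0,0,-0.08],[0,0,0]],
  [0.094,[0,0,-0.11],[0,0,0]],
  [0.094,[0,0,-0.11],[0,0,0]],
])

```text
time: 14.2
tool_pos: [0.531, 0.2042, 0.1913]
ee_rot: [-3.14, -0.007, -0.0]
wrist_force: [-1.2, 0.0, -0.4]
width: 0.0931
finger_force: 0.0
```

Call:
drive_tool([
  [0.094,[0,0.3,0],[0,0,0]],
  [0.094,[0,0.3,0],[0,0,0]],
  [0.094,[0,0.3,0],[0,0,0]],
  [0.094,[0,0.3,0],[0,0,0]],
  [0.094,[0,0.3,0],[0,0,0]],
])

```text
time: 14.82
tool_pos: [0.5279, -0.0983, 0.1854]
ee_rot: [-3.141, 0.004, -0.001]
wrist_force: [1.1, -0.5, -0.1]
width: 0.0936
finger_force: 0.0
```

Call:
drive_tool([
  [0.094,[0,0,0],[0,0,0]],
  [0.094,[0,0,0],[0,0,0]],
  [0.094,[0,0,0],[0,0,0]],
])

```text
time: 15.2
tool_pos: [0.5291, -0.0948, 0.1872]
ee_rot: [-3.141, 0.001, 0.002]
wrist_force: [0.1, -0.3, -0.0]
width: 0.0941
finger_force: 0.0
```

```bash
python3 -c "
from h import *
im=imaging.snapshot('top');s=imaging.snapshot('side')
print(rect('top',im,148,257,'brass',.062,40),rect('side',s,290,350,'brass',.062,50))
a=cv2.resize(im[200:360,90:250],(480,480));b=cv2.resize(s[290:430,230:370+20],(320,280))
c=np.zeros((480,800,3),np.uint8);c[:,:480]=a;c[:280,480:]=b
cv2.imwrite('pics/e.png',c[:,:,::-1])"
```

```text
(array([0.5285, 0.2037]), array([0.0435, 0.061 ]), 2.2) (array([0.5271, 0.2047]), array([0.0451, 0.0663]), 0.4)
```

View pics/e.png

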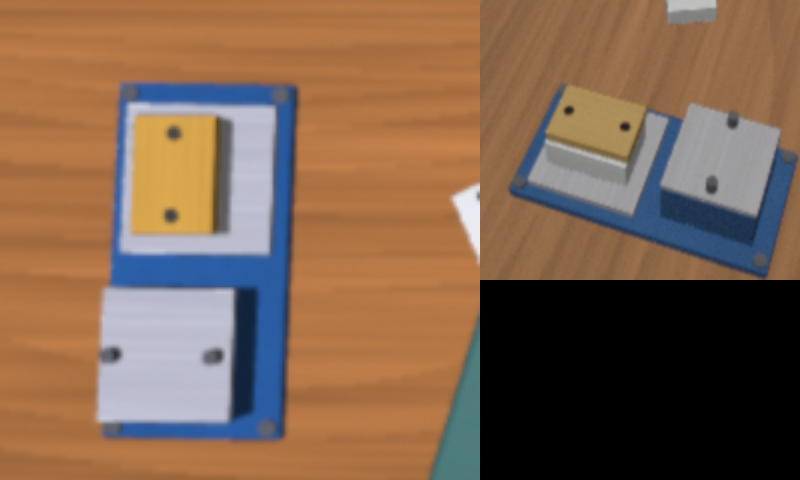

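The stack is flat and centred: the brass dots are at (174,133) and (170,215), and the aluminium sits squarely below. Both views put the brass within 2 mm of the pad centre. Handing in.

```bash
python3 -c "
from h import *
print(robot.close_job())"
```

```text
the job is handed in; nothing more can be done
None
```

The job is handed in: the 30 mm aluminium and 12 mm brass spacers are stacked on the pad, flat, lengthways along the jig and about 3 mm or less off centre, and I never gripped or moved the 20 mm spacer; the hand-in returned no verdict.

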